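# Close and latch the sharps bin

### The job

Put the sharps bin into its closed state: with a fingertip, push the upright tab of the swivel cover round until the cover sits centred over the drop opening and hides it completely, then push the small latch arm round by its upright tab until it meets its stop and lies over the edge of the cover. Only push with the finger: do not lift the bin or shove it along the counter, and leave the vial, carton, bottle and tray where they stand.

Things in the scene. Friction and masses are not known exactly. Their poses are not given: they have to be found in the camera images.
- bin: Round yellow sharps bin with a flat red lid, standing loose on the counter, about 1.3 kg. 150 mm high to the lid's top face, lid 210 mm in diameter, body 170 mm at the foot. Origin at the centre of its underside, z up. In its own frame the drop opening lies 35 mm to -x of the centre, the cover's pivot 45 mm to +x, the latch's pivot 35 mm to -x and 85 mm to -y. It starts turned by up to 0.8 rad.
- opening (a point): Centre of the round drop opening (dark, 44 mm across, in a low raised rim 51 mm across and 3 mm high), at the height of the lid's top face; 80 mm from the cover's pivot.
- cover_pivot (a point): The upright axis on which the cover turns, at the height of the lid's top face.
- cover_tab (a point): Centre of the upright thumb tab of the cover: a white fin 22 mm long (pointing along the arm, towards the pivot), 8 mm thick and standing 26 mm high, from 8 to 34 mm above the lid, at the far end of the cover, 110 mm from the cover's pivot. The cover is a flat white arm and disc, its plate 4 to 9 mm above the lid; the disc is 72 mm across and centred 80 mm from the pivot on the line to the tab. Pushing the tab sideways turns the cover.
- cover (a joint): Turn of the cover about its pivot, rad. 0: disc centred over the opening. Positive: swung clockwise seen from above, away from the opening, so closing is pushing it counter-clockwise. It runs from -0.3 to 2.0 and starts between 0.95 and 1.7. There is no stop at 0: it can be pushed past. Light friction (about 0.5 N at the tab) keeps it where it is left.
- latch_pivot (a point): The upright axis on which the latch arm turns, at the height of the lid's top face.
- latch_tab (a point): Centre of the upright tab on the latch arm: a white fin 20 mm long (along the arm), 8 mm thick, standing from 16 to 39 mm above the lid, 47 mm from the latch's pivot. The latch is a white bar 14 mm wide reaching 66 mm from its pivot, 11 to 16 mm above the lid, so it passes above the cover's plate.
- latch (a joint): Turn of the latch arm about its pivot, rad. 0: against its stop, pointing at the centre of the opening, with its end over the edge of the closed cover. Positive: swung clockwise seen from above, away; latching is pushing it counter-clockwise. It runs from 0 (hard stop) to 1.8 and starts between 1.0 and 1.6; light friction (about 0.9 N at the tab) keeps it where it is left.
- vial: Small glass vial, 30 mm across and 55 mm high, origin at the centre of its underside. To be left alone.
- carton: Plain white carton with a blue band, 90 x 60 x 45 mm, origin at the centre of its underside. To be left alone.
- gel: Hand-gel bottle, 60 mm across and 140 mm high, origin at the centre of its underside. To be left alone.
- tray: Grey injection tray 180 x 90 x 22 mm with a capped syringe fixed in it, origin at the centre of its underside. To be left alone.
Things that resemble listed ones, but are neither listed nor needed, are in the scene too. What is meant by the bin is not green or pink, and is the larger of those in its own colour.

How it is judged (in metres and radians):
On the way, in this order (a step that is already met when the one before it is completed fails the run):
1. the cover is centred over the opening while the latch is still swung away (value of joint cover between -0.16 and 0.16 rad and value of joint latch above 0.6 rad), for 0.2 s.
2. the latch is pushed to its stop over the cover (value of joint latch below 0.12 rad and value of joint cover between -0.16 and 0.16 rad), for 0.2 s.
At the end, for the whole second after the job is handed in: The cover is within 0.16 rad (13 mm) of centred over the opening, the latch within 0.12 rad of its stop, the bin upright, at rest and within 30 mm of where it stood, and vial, carton, bottle and tray within 20 mm of where they stood (all of step 2 and distance of bin from where it was at the start of the episode below 0.03 m and angle between bin's own z axis and vertical below 0.05 rad and linear speed of bin below 0.02 m/s and distance of each of vial, carton, gel, tray from where it was at the start of the episode below 0.02 m); the robot touches nothing.
It fails at once if the bin is lifted or tipped (height (world z) of bin above 0.015 m or angle between bin's own z axis and vertical above 0.15 rad).
It fails at once if the bin is shoved along the counter by more than 40 mm (distance of bin from where it was at the start of the episode above 0.04 m).
It fails at once if a bystander is moved or lifted by more than 30 mm (distance of any of vial, carton, gel, tray from where it was at the start of the episode above 0.03 m).
It also fails if it takes over 45 s, if anything falls off the work surface, if the arm or the gripper's body presses on something with over 40 N, if the wrist force passes 120 N, or if a joint passes its speed limit or range.

### The arm

A 6-joint arm with a two-finger parallel gripper is mounted at the origin on the work surface. World frame = base frame: x ahead of the robot, y to its left, z up, the work surface at z = 0. Lengths are in m, angles in degrees, forces in N, time in s.
With the tool pointing down it reaches from about 0.25 to 0.725 m from the base axis. Payload 9.7 kg.
Tool frame: the origin (TCP) lies between the finger pads; the fingertips stand 11 mm ahead of it and the grasp point (between the pads) lies 8 mm behind it; z points along the fingers, x is the direction in which the jaws open and shut, and the axes are right-handed (so a half turn about z gives the same grasp; the last joint's range is limited). The gripper opens to 85 mm and grips with 20 to 120 N. Pads are 22 mm wide; open, the fingers measure 114 mm over their backs; the gripper's body (76 mm by 85 mm) begins 54 mm behind the grasp point. The pads swing forward as they close: fully open they stand 13 mm farther back than shut.
Start: joints at [-67.609, 4.979, 10.078, 95.1, 0, 90], TCP at [0.21, -0.509, 0.242] pointing down, gripper open.
Joint ranges: [-179.16, 179.16], [-48.56, 103.87], [-65.8, 70.77], [-126.05, 130.52], [-82.76, 87.17], [-180, 180]. Speed limits (degrees/s): [127.2, 127.2, 147.25, 180, 180, 180].

### API

Orientations are given as [roll, pitch, yaw] about the fixed x, y, z axes, in that order (R = Rz(yaw) Ry(pitch) Rx(roll)).
In Python, from workcell import get_obs, camera, job_done gives the robot as it stands.
- The arm moves only by the tool arm_command, never from a script. Its argument "increments" is a list of rows, each a list of 2 entries, a list of its own where there are three numbers: the shift along the tool's x, y, z in units of 25 mm (1.0 is 25 mm), then the turn about the tool's z in units of 6 degrees (1.0 is 6 degrees). In form: [[[dx, dy, dz], roll], ...]. A call has 1 to 5 rows; each row is the pose to reach, as a shift and turn from the pose measured when the call began, along the tool's axes at that moment; what a row does not reach only later rows make up. A row lasts 1/10 s, in which the tool goes at most 50 mm and 8.59 degrees, less where a joint would pass 70% of its speed; a pose out of reach is approached as far as the arm can. A call with a gripper value outside its range is refused whole. "claw" is the closure, from -1 (fully open) to 1 (shut), so that 0 is half open, set as the call begins (left out, the last holds). The fingers move at their own pace and stop on an object; "force" is the grip in N (left out, the last holds). Time passes only in rows, so rows that repeat a pose let the fingers close. It gives the time, the measured TCP pose, the force and the opening at its end, in the units of the state.
- get_obs(): the state, without advancing time (a new reading comes with each control period).
- camera(name): name is "scene" or "top" or "wrist"; returns a dict with "frame" (480x640x3 uint8, red, green, blue), "range_z" (480x640 float32, m along the optical axis (not along the pixel's ray), 0 where there is no reading), "K" (3x3 intrinsics, pixels), "R" (3x3) and "t" (3): a world point X has camera coordinates R X + t; the wrist camera has in their place "hand_eye" (4x4, takes a point from camera to tool coordinates, whose origin is the TCP and whose axes are the tool frame's). Camera axes: x right, y down, z forward; pixel columns grow to the right and rows downward; lengths in m; the calibration is good to about 2 mm. The wrist camera is an equidistant fisheye: a pixel r from the principal point sees the ray r / f radians off the axis. A picture is of the moment at which its call begins: read the wrist's pose just before it.
- job_done(): hands the job in, once; it reports no verdict.
The state is a dict: "time": time; "q": joint angles; "qd": joint speeds; "joint_efforts": joint torques, N m; "ee_pos": TCP position; "tcp_rot": TCP orientation; "wrist_force": force on the tool from outside, world axes, zero at the start; "torque": the same for the moment, N m; "opening": finger opening in m.
Only numpy, scipy, OpenCV 4.12 (cv2) and the standard library are available. Lean on these libraries where they do the work, as an engineer would, in place of code of your own. Each camera call takes 0.05 s, during which the arm holds its last target.

## Working session

There is one attempt and no reset: what is moved stays moved. The work goes in short steps, Python scripts to look and compute and a tool call to move; the robot and the scene stay as the last step left them, time stands still between calls to the robot, and variables do not carry over. Pictures are saved under pics/ and viewed, and the job is handed in when it is done.

Besides the shell and the picture viewer there is one more tool, called after "Emit:" as a command line: name --argument value ..., lists and objects as JSON in quotes. arm_command: Moves the arm, as the interface text tells. Its arguments: {"type":"object","properties":{"increments":{"type":"array"},"claw":{"type":"number"},"force":{"type":"number"}},"required":["increments"]}

```bash
ls; mkdir -p pics
python3 - <<'E'
from workcell import get_obs, camera
import cv2, numpy as np
o=get_obs(); print({k:np.round(v,3).tolist() for k,v in o.items()})
for n in ("top","scene"):
    c=camera(n); cv2.imwrite(f"pics/{n}0.png",c["frame"][:,:,::-1]); np.savez(f"{n}0.npz",**c)
    print(n,c["K"].tolist(),np.round(c["R"],3).tolist(),np.round(c["t"],3).tolist())
E
```

```text
pics
{'time': 0.0, 'q': [-67.608, 5.011, 10.035, 95.098, -0.0, 90.001], 'qd': [0.019, 0.056, 0.047, 0.004, -0.011, 0.016], 'joint_efforts': [-0.002, -52.039, 46.48, 0.016, -0.0, 0.0], 'ee_pos': [0.209, -0.508, 0.242], 'tcp_rot': [180.0, 0.075, -67.609], 'wrist_force': [-0.179, -0.703, -0.261], 'torque': [0.073, -0.013, -0.005], 'opening': 0.085}
top [[583.9070720243258, 0.0, 315.1792154465603], [0.0, 583.9070720243258, 247.62093298810947], [0.0, 0.0, 1.0]] [[0.002, -1.0, 0.01], [-0.99, -0.003, -0.138], [0.138, -0.01, -0.99]] [-0.093, 0.584, 1.519]
scene [[496.1771601659946, 0.0, 327.6507891424249], [0.0, 496.1771601659946, 242.08351245896526], [0.0, 0.0, 1.0]] [[-0.659, 0.752, 0.001], [0.571, 0.501, -0.65], [-0.489, -0.428, -0.76]] [0.428, -0.215, 1.414]
```

View pics/top0.png

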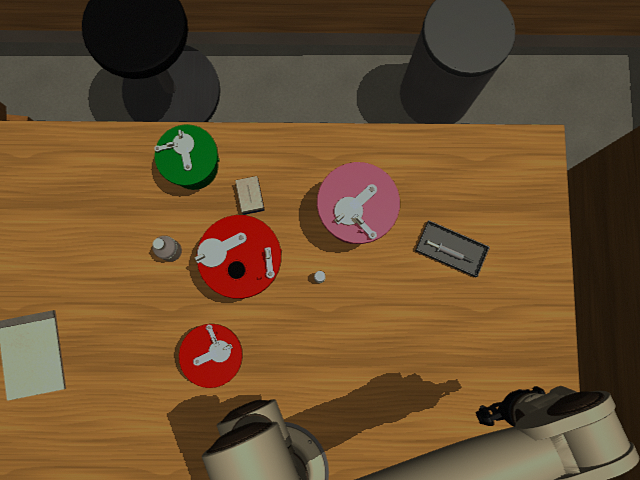

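View pics/scene0.png

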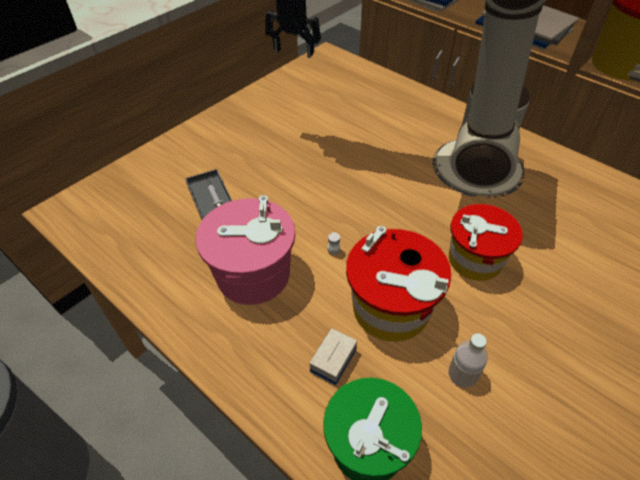

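The candidates in the top view are large red (238,256), small red (210,355), pink (358,203) and green (187,155). The bin meant is the larger red one. I'll confirm that in a crop and measure it.

```bash
cat > h.py <<'E'
import numpy as np, cv2
def cast(c,uv,z):
    K,R,t=c["K"],c["R"],c["t"]; C=-R.T@t
    uv=np.atleast_2d(np.asarray(uv,float)); d=(np.c_[uv,np.ones(len(uv))]@np.linalg.inv(K).T)@R
    return C+d*((z-C[2])/d[:,2])[:,None]
def proj(c,X):
    p=np.atleast_2d(X)@c["R"].T+c["t"]; p=p@c["K"].T; return p[:,:2]/p[:,2:]
E
python3 - <<'E'
from h import *
for n,(x,y,w,h) in dict(top=(180,200,120,110),scene=(330,215,135,130)).items():
    c=dict(np.load(n+"0.npz")); f=c["frame"][:,:,::-1][y:y+h,x:x+w]
    s=5 if n=="top" else 4
    f=cv2.resize(f,None,fx=s,fy=s,interpolation=cv2.INTER_CUBIC); cv2.imwrite(f"pics/{n}crop.png",f)
c=dict(np.load("top0.npz"))
hsv=cv2.cvtColor(c["frame"],cv2.COLOR_RGB2HSV)
m=((hsv[...,0]<6)|(hsv[...,0]>174))&(hsv[...,1]>180)&(hsv[...,2]>110)
m=m.astype(np.uint8)*255
cs,_=cv2.findContours(m,cv2.RETR_EXTERNAL,cv2.CHAIN_APPROX_NONE)
for k in sorted(cs,key=cv2.contourArea)[-2:]:
    P=cast(c,k[:,0],0.15)[:,:2]; hu=cv2.convexHull(k)
    (u,v),r=cv2.minEnclosingCircle(k); Ph=cast(c,hu[:,0],0.15)[:,:2].astype(np.float32)
    print((u,v,r),cv2.contourArea(k),"hull circle",cv2.minEnclosingCircle(Ph))
# depth height map of points
    mm=np.zeros_like(m); cv2.drawContours(mm,[hu],-1,255,-1)
    ys,xs=np.nonzero(mm); z=c["range_z"][ys,xs]
    X=((np.c_[xs,ys,np.ones(len(xs))]@np.linalg.inv(c["K"]).T)*z[:,None]-c["t"])@c["R"]
    print("z pct",np.percentile(X[:,2],[5,50,80,95,99]))
E
```

```text
(209.96087646484375, 355.2637634277344, 32.01596450805664) 2331.0 hull circle ((0.30567988753318787, 0.16347849369049072), 0.07607598602771759)
z pct [0.10637553 0.11224236 0.11632025 0.1225735  0.13940768]
(238.55482482910156, 256.5787353515625, 42.132503509521484) 4352.0 hull circle ((0.5479077696800232, 0.09950806200504303), 0.10393054038286209)
z pct [0.14410355 0.14996072 0.15507848 0.16237632 0.18454323]
```

View pics/topcrop.png

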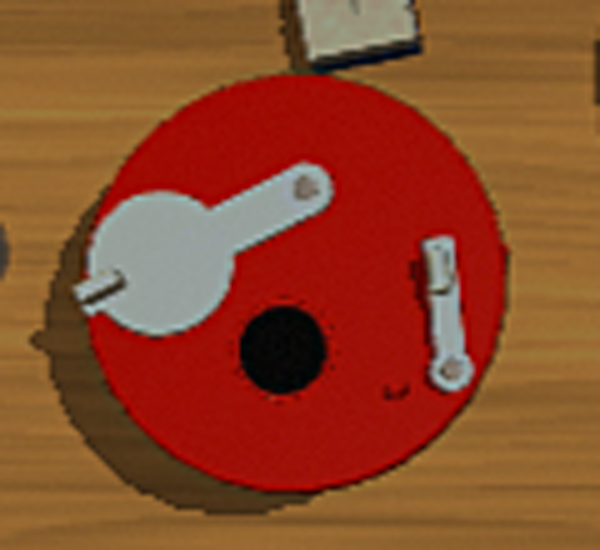

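View pics/scenecrop.png

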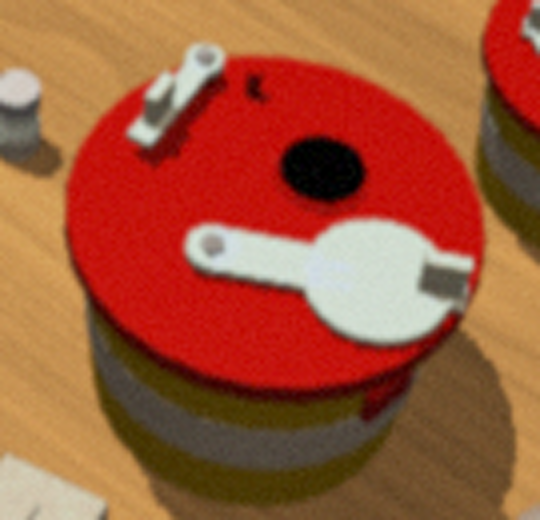

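The crops confirm the large red bin. The drop opening (top crop 283,350) is dark, the white cover has its pivot at (306,187) and its tab at (100,290), and the latch pivot is at (452,369) with its tab at (440,268). Next I'll measure these in both views.

Run:
```python
from h import *
T=dict(np.load("top0.npz")); S=dict(np.load("scene0.npz"))
ft=lambda x,y:[(x+.5)/5-.5+180,(y+.5)/5-.5+200]
fs=lambda x,y:[(x+.5)/4-.5+330,(y+.5)/4-.5+215]
pts=dict(cpiv=(ft(306,187),fs(213,244),.159),disc=(ft(160,262),fs(373,281),.159),open=(ft(283,350),fs(323,169),.152),lpiv=(ft(452,369),fs(206,56),.166),
 ctab=(ft(98,287),fs(448,265),.184),ltab=(ft(437,255),fs(160,88),.189))
r={}
def tri(a,b):
    A=[]
    for c,(u,v) in((T,a),(S,b)):
        P=c["K"]@np.c_[c["R"],c["t"]]; A+= [u*P[2]-P[0],v*P[2]-P[1]]
    A=np.array(A); return np.linalg.lstsq(A[:,:3],-A[:,3],rcond=None)[0]
for k,(a,b,z) in pts.items():
    p=cast(T,a,z)[0]; q=cast(S,b,z)[0]; r[k]=(p+q)[:2]/2
    print(k,p.round(4)[:2],q.round(4)[:2],"tri",tri(a,b).round(4))
d=r["cpiv"]-r["open"]; print("piv-open",np.linalg.norm(d),"yaw",np.arctan2(d[1],d[0]))
o=r["cpiv"]*35/80+r["open"]*45/80; print("bin centre",o)
yaw=np.arctan2(d[1],d[0]);u=d/np.linalg.norm(d); n=np.array([-u[1],u[0]])
print("lpiv exp",o-35*u*1e-3-.085*n,"meas",r["lpiv"])
e=r["disc"]-r["cpiv"]; print("disc r",np.linalg.norm(e)); a0=np.arctan2(*(-d)[::-1]);a=np.arctan2(e[1],e[0]); print("cover",(a0-a+np.pi)%(2*np.pi)-np.pi)
e=r["open"]-r["lpiv"];f=r["ltab"]-r["lpiv"];print("ltab r",np.linalg.norm(f),"latch",np.arctan2(e[1],e[0])-np.arctan2(f[1],f[0]))
# other objects: heights of things
c=T; ys,xs=np.mgrid[0:480,0:640]; z=c["range_z"]
X=((np.c_[xs.ravel(),ys.ravel(),np.ones(xs.size)]@np.linalg.inv(c["K"]).T)*z.ravel()[:,None]-c["t"])@c["R"]; X=X.reshape(480,640,3)
for n,(u,v,w,h) in dict(gel=(148,232,34,34),vial=(308,268,20,20),carton=(233,174,32,42),green=(152,122,68,68),pink=(316,160,86,86),small=(174,320,70,70)).items():
    P=X[v:v+h,u:u+w].reshape(-1,3); P=P[P[:,2]>.02]; print(n,P.min(0).round(3),P.max(0).round(3))
```

```text
cpiv [0.5937 0.0938] [0.5904 0.0916] tri [0.5931 0.0932 0.1631]
disc [0.5561 0.1648] [0.5575 0.1626] tri [0.5566 0.1638 0.159 ]
open [0.5135 0.1043] [0.5113 0.1022] tri [0.5133 0.1037 0.155 ]
lpiv [0.503  0.0201] [0.4998 0.0178] tri [0.5027 0.0197 0.1699]
ctab [0.5405 0.1901] [0.5441 0.1911] tri [0.5411 0.1905 0.1803]
ltab [0.556  0.0265] [0.5499 0.0247] tri [0.5548 0.0267 0.1949]
piv-open 0.08033392648508356 yaw -0.13213459490195414
bin centre [0.54724898 0.09864319]
lpiv exp [0.50135529 0.01899541] meas [0.50139279 0.01892179]
disc r 0.07927500782187775
cover 0.977535588799439
ltab r 0.05200236941149167 latch 1.3124614263617929
gel [ 0.369 -0.076  0.02 ] [0.61  0.329 1.586]
vial [ 0.369 -0.117  0.02 ] [ 0.52  -0.076  1.586]
carton [ 0.369 -0.076  0.02 ] [0.78  0.124 1.586]
green [ 0.369 -0.076  0.02 ] [0.9   0.327 1.586]
pink [ 0.369 -0.302  0.02 ] [ 0.791 -0.076  1.586]
small [ 0.227 -0.076  0.095] [0.381 0.248 1.586]
```

The measurements agree with the given sizes: 80.3 mm from pivot to opening, and the latch pivot within 0.1 mm of where it should be. That gives a bin centre of (0.547, 0.099), yaw -0.13, cover ≈0.98 and latch ≈1.31. Next I'll write a planner that converts world targets to increments.

```bash
cat > plan.py <<'E'
import sys,numpy as np
from workcell import get_obs
P=np.array([.592,.0927]);L=np.array([.5014,.0190]);YAW=np.degrees(-.132)
def cov(val,gap,z):  # finger pose; val joint rad, gap m from tab face
    a=np.radians(180+YAW)-val; r=np.array([np.cos(a),np.sin(a)]);t=np.array([-r[1],r[0]])
    return (*(P+.110*r-t*(.004+.011+gap)),z,np.degrees(a)-180)
def lat(val,gap,z):
    a=np.radians(90+YAW)-val; r=np.array([np.cos(a),np.sin(a)]);t=np.array([-r[1],r[0]])
    return (*(L+.047*r-t*(.004+.011+gap)),z,np.degrees(a))
def show(tg):
    o=get_obs(); p=np.array(o["ee_pos"]);y=o["tcp_rot"][2];k=np.radians(y)
    print("now",p.round(4),"rot",np.round(o["tcp_rot"],1),"q",np.round(o["q"],1),"F",np.round(o["wrist_force"],2),"t",round(o["time"],2),"open",o["opening"])
    x=np.array([np.cos(k),np.sin(k)]);v=np.array([np.sin(k),-np.cos(k)])
    for X,Y,Z,W in tg:
        d=np.array([X,Y])-p[:2]; dy=(W-y+90)%180-90
        print([[round(d@x/.025,2),round(d@v/.025,2),round(-(Z-p[2])/.025,2)],round(-dy/6,2)],"->",np.round([X,Y,Z,W],3))
E
python3 -c "
from plan import *
show([cov(.98,.02,.242),cov(.98,.02,.181)])"
```

```text
now [ 0.2094 -0.5084  0.2417] rot [ 1.80e+02  1.00e-01 -6.76e+01] q [-67.6   5.   10.   95.1  -0.   90. ] F [-0.11 -0.83 -0.4 ] t 0.1 open 0.08521440410253549
[[np.float64(-20.89), np.float64(-24.4), np.float64(-0.01)], np.float64(-0.65)] -> [  0.575   0.207   0.242 -63.713]
[[np.float64(-20.89), np.float64(-24.4), np.float64(2.43)], np.float64(-0.65)] -> [  0.575   0.207   0.181 -63.713]
```

Emit:
arm_command --increments '[[[-1.2,-1.4,-0.2],0],[[-2.4,-2.8,-0.3],0],[[-3.6,-4.2,-0.4],0],[[-4.8,-5.6,-0.4],0],[[-6.0,-7.0,-0.4],0]]' --claw 1

```text
time: 0.6
ee_pos: [0.3144, -0.3013, 0.2517]
tcp_rot: [-180.0, 0.1, -67.6]
wrist_force: [1.1, 0.0, -0.4]
opening: 0.0122
```

```bash
python3 -c "
from plan import *
show([cov(.98,.02,.242),cov(.98,.02,.181)])"
```

```text
now [ 0.3144 -0.3013  0.2517] rot [-1.80e+02  1.00e-01 -6.76e+01] q [-43.8 -10.3  -3.6  96.8   0.  113.8] F [ 1.06  0.02 -0.42] t 0.6 open 0.01223134439936835
[[np.float64(-14.84), np.float64(-17.36), np.float64(0.39)], np.float64(-0.65)] -> [  0.575   0.207   0.242 -63.713]
[[np.float64(-14.84), np.float64(-17.36), np.float64(2.83)], np.float64(-0.65)] -> [  0.575   0.207   0.181 -63.713]
```

Emit:
arm_command --increments '[[[-1.3,-1.5,0],-0.3],[[-2.7,-3.1,0],-0.6],[[-4.0,-4.7,0],-0.9],[[-5.4,-6.3,0],-1.2],[[-6.7,-7.8,0],-1.2]]'

```text
time: 1.1
ee_pos: [0.4275, -0.078, 0.2518]
tcp_rot: [-180.0, 0.1, -60.4]
wrist_force: [0.8, -0.3, -1.3]
opening: 0.0002
```

```bash
python3 -c "
from plan import *
show([cov(.98,.02,.242),cov(.98,.02,.181)])"
```

```text
now [ 0.4275 -0.078   0.2518] rot [-1.80e+02  1.00e-01 -6.04e+01] q [-1.04e+01 -1.04e+01 -3.70e+00  9.68e+01  1.00e-01  1.40e+02] F [ 0.79 -0.34 -1.27] t 1.1 open 0.00020253835315859361
[[np.float64(-6.99), np.float64(-10.75), np.float64(0.39)], np.float64(0.56)] -> [  0.575   0.207   0.242 -63.713]
[[np.float64(-6.99), np.float64(-10.75), np.float64(2.83)], np.float64(0.56)] -> [  0.575   0.207   0.181 -63.713]
```

Emit:
arm_command --increments '[[[-0.9,-1.4,0],0],[[-1.9,-2.9,0],0],[[-2.9,-4.4,0],0],[[-3.9,-6.0,0],0],[[-4.6,-7.1,0],0]]'

```text
time: 1.6
ee_pos: [0.5256, 0.1124, 0.2512]
tcp_rot: [180.0, 0.1, -60.3]
wrist_force: [-1.1, -0.8, -0.2]
opening: -0.0002
```

```bash
python3 -c "
from plan import *
show([cov(.98,.02,.242),cov(.98,.02,.181)])"
```

```text
now [0.5256 0.1124 0.2512] rot [ 1.80e+02  1.00e-01 -6.03e+01] q [1.200e+01 3.500e+00 9.500e+00 9.610e+01 1.000e-01 1.623e+02] F [-1.08 -0.79 -0.23] t 1.6 open -0.00017177405461798564
[[np.float64(-2.31), np.float64(-3.58), np.float64(0.37)], np.float64(0.57)] -> [  0.575   0.207   0.242 -63.713]
[[np.float64(-2.31), np.float64(-3.58), np.float64(2.81)], np.float64(0.57)] -> [  0.575   0.207   0.181 -63.713]
```

Emit:
arm_command --increments '[[[-0.8,-1.3,0],0],[[-1.6,-2.5,0],0],[[-2.3,-3.6,0.3],0],[[-2.3,-3.6,1.0],0],[[-2.3,-3.6,1.0],0]]'

```text
time: 2.1
ee_pos: [0.5746, 0.2075, 0.223]
tcp_rot: [179.7, 0.1, -60.2]
wrist_force: [0.2, -0.5, 0.1]
opening: 0.0001
```

```bash
cat > look.py <<'E'
import sys
from h import *; from workcell import camera
tag=sys.argv[1]
ims=[]
for n,(x,y,w,h),s in (("top",(170,190,130,125),3),("scene",(320,150,160,190),3)):
    c=camera(n); np.savez(f"{n}_{tag}.npz",**c)
    f=c["frame"][:,:,::-1][y:y+h,x:x+w]; f=cv2.resize(f,None,fx=s,fy=s,interpolation=cv2.INTER_CUBIC); ims.append(f)
H=max(i.shape[0] for i in ims); W=[cv2.copyMakeBorder(i,0,H-i.shape[0],0,0,cv2.BORDER_CONSTANT) for i in ims]
o=np.hstack(W); s=min(1,800/o.shape[1],600/o.shape[0]); 
cv2.imwrite(f"pics/{tag}.png",cv2.resize(o,None,fx=s,fy=s)); print(o.shape,s)
E
python3 look.py a1; python3 -c "
from plan import *
show([cov(.98,.02,.181),cov(.98,.0,.181)])"
```

```text
(570, 870, 3) 0.9195402298850575
now [0.5749 0.2066 0.2261] rot [ 1.799e+02  1.000e-01 -6.030e+01] q [1.97e+01 1.34e+01 1.78e+01 9.45e+01 1.00e-01 1.70e+02] F [0.62 0.1  0.13] t 2.2 open 0.000289695422236344
[[np.float64(-0.01), np.float64(0.0), np.float64(1.81)], np.float64(0.57)] -> [  0.575   0.207   0.181 -63.713]
[[np.float64(-0.06), np.float64(0.8), np.float64(1.81)], np.float64(0.57)] -> [  0.557   0.198   0.181 -63.713]
```

View pics/a1.png

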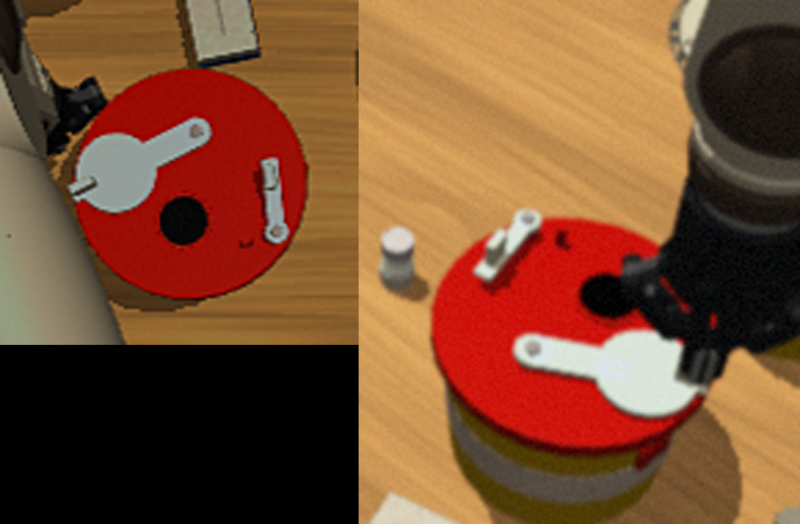

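The picture shows the shut fingers just outboard of the cover tab (tab at about (85,187) in the top half), clear of everything. I'll descend beside the tab.

Emit:
arm_command --increments '[[[0,0,0.7],0.2],[[0,0,1.3],0.2],[[0,0,1.8],0.2],[[0,0,1.8],0.2],[[0,0,1.8],0.2]]'

```text
time: 2.7
ee_pos: [0.5748, 0.2064, 0.182]
tcp_rot: [179.9, 0.1, -61.5]
wrist_force: [1.0, 0.2, 0.5]
opening: -0.0001
```

```bash
python3 -c "
from plan import *
show([cov(.98,.01,.181),cov(.98,.0,.181),cov(.9,0,.181),cov(.8,0,.181),cov(.7,0,.181)])"
```

```text
now [0.5748 0.2064 0.182 ] rot [ 1.799e+02  1.000e-01 -6.150e+01] q [1.970e+01 1.270e+01 1.200e+01 8.940e+01 1.000e-01 1.712e+02] F [0.95 0.18 0.47] t 2.7 open -9.537367430883197e-05
[[np.float64(-0.03), np.float64(0.4), np.float64(0.04)], np.float64(0.37)] -> [  0.566   0.202   0.181 -63.713]
[[np.float64(-0.05), np.float64(0.8), np.float64(0.04)], np.float64(0.37)] -> [  0.557   0.198   0.181 -63.713]
[[np.float64(-0.1), np.float64(1.15), np.float64(0.04)], np.float64(-0.4)] -> [  0.548   0.195   0.181 -59.129]
[[np.float64(-0.12), np.float64(1.59), np.float64(0.04)], np.float64(-1.35)] -> [  0.538   0.19    0.181 -53.4  ]
[[np.float64(-0.09), np.float64(2.03), np.float64(0.04)], np.float64(-2.31)] -> [  0.529   0.184   0.181 -47.67 ]
```

Emit:
arm_command --increments '[[[0,0.4,0],0.1],[[-0.05,0.8,0],0],[[-0.1,1.15,0],-0.4],[[-0.12,1.6,0],-1.3],[[-0.1,2.0,0],-2.3]]'

```text
time: 3.2
ee_pos: [0.5287, 0.1843, 0.1828]
tcp_rot: [-180.0, 0.1, -47.5]
wrist_force: [-0.2, 0.2, 0.4]
opening: -0.0003
```

```bash
python3 look.py a2; python3 -c "
from plan import *
show([cov(v,0,.181) for v in (.6,.5,.4,.3,.2)])"
```

```text
(570, 870, 3) 0.9195402298850575
now [0.5286 0.1841 0.1831] rot [-1.80e+02  1.00e-01 -4.76e+01] q [1.920e+01 5.500e+00 4.100e+00 8.860e+01 1.000e-01 1.568e+02] F [ 1.76 -0.65  0.24] t 3.3 open 0.00026720381266021113
[[np.float64(-0.03), np.float64(0.43), np.float64(0.09)], np.float64(-0.95)] -> [  0.52    0.177   0.181 -41.941]
[[np.float64(-0.02), np.float64(0.88), np.float64(0.09)], np.float64(-1.9)] -> [  0.512   0.17    0.181 -36.211]
[[np.float64(0.03), np.float64(1.32), np.float64(0.09)], np.float64(-2.86)] -> [  0.505   0.161   0.181 -30.481]
[[np.float64(0.12), np.float64(1.75), np.float64(0.09)], np.float64(-3.81)] -> [  0.498   0.152   0.181 -24.752]
[[np.float64(0.26), np.float64(2.17), np.float64(0.09)], np.float64(-4.77)] -> [  0.493   0.143   0.181 -19.022]
```

View pics/a2.png

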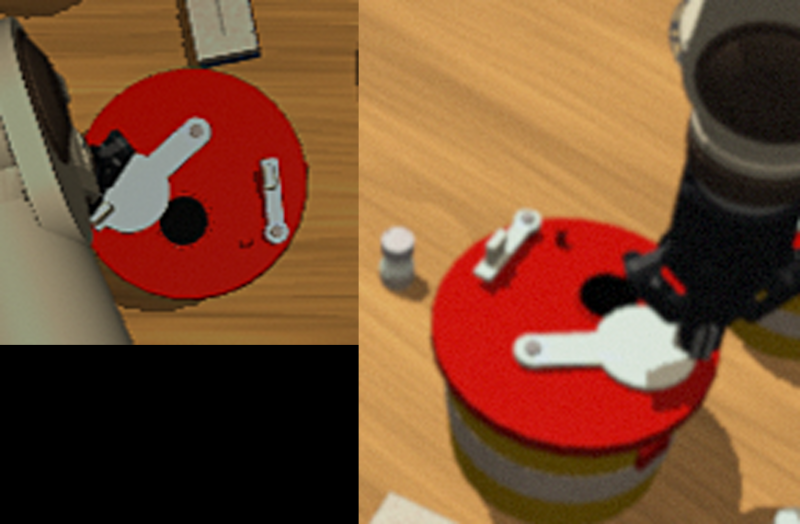

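The cover is turning with the finger, and the disc now reaches the opening's edge. The bin hasn't moved, so I'll continue.

Emit:
arm_command --increments '[[[-0.03,0.43,0.05],-1.0],[[-0.02,0.88,0.05],-1.9],[[0.03,1.32,0.05],-2.9],[[0.12,1.75,0.05],-3.8],[[0.26,2.17,0.05],-4.8]]'

```text
time: 3.8
ee_pos: [0.4927, 0.1427, 0.1823]
tcp_rot: [-179.9, 0.0, -18.8]
wrist_force: [1.3, 0.3, -0.4]
opening: -0.0
```

```bash
python3 look.py a3; python3 -c "
from plan import *
show([cov(v,0,.181) for v in (.15,.1,.05,.02,0,-.02)])"
```

```text
(570, 870, 3) 0.9195402298850575
now [0.4926 0.1422 0.1825] rot [-179.9    0.   -18.9] q [ 1.61e+01 -1.00e+00 -2.70e+00  8.83e+01  1.00e-01  1.25e+02] F [ 0.46 -0.47  0.94] t 3.9 open -7.639605967205552e-05
[[np.float64(-0.02), np.float64(0.2), np.float64(0.06)], np.float64(-0.46)] -> [  0.491   0.138   0.181 -16.157]
[[np.float64(-0.04), np.float64(0.42), np.float64(0.06)], np.float64(-0.94)] -> [  0.488   0.133   0.181 -13.293]
[[np.float64(-0.04), np.float64(0.64), np.float64(0.06)], np.float64(-1.42)] -> [  0.487   0.127   0.181 -10.428]
[[np.float64(-0.03), np.float64(0.77), np.float64(0.06)], np.float64(-1.7)] -> [ 0.486  0.124  0.181 -8.709]
[[np.float64(-0.03), np.float64(0.86), np.float64(0.06)], np.float64(-1.89)] -> [ 0.485  0.122  0.181 -7.563]
[[np.float64(-0.02), np.float64(0.95), np.float64(0.06)], np.float64(-2.08)] -> [ 0.484  0.12   0.181 -6.417]
```

View pics/a3.png

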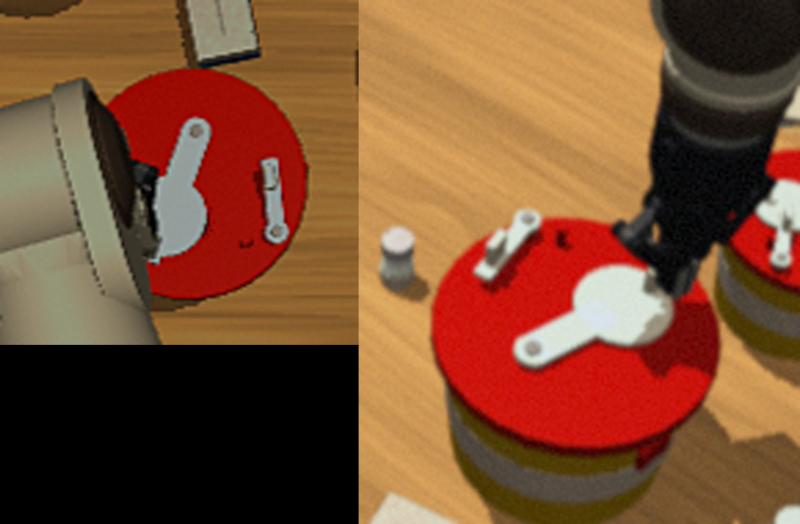

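```bash
cat > meas.py <<'E'
import sys
from h import *
# fit disc centre: white pixels on scene view cast on z=.159, within 36mm of circle r=80 around pivot -> use edge circle fit
P=np.array([.592,.0927]);
def disc(tag,n):
    c=dict(np.load(f"{n}_{tag}.npz")); hsv=cv2.cvtColor(c["frame"],cv2.COLOR_RGB2HSV)
    m=((hsv[...,1]<70)&(hsv[...,2]>120)).astype(np.uint8)
    ys,xs=np.nonzero(m); X=cast(c,np.c_[xs,ys],.159)[:,:2]
    off=np.array([.0015,.001])*(1 if n=="scene" else -1)  # half of top/scene disagreement
    X=X+off; d=X-P; r=np.hypot(*d.T); k=(r>.03)&(r<.055)   # neck of the arm only (not hidden by finger)
    v=d[k].mean(0); a=np.arctan2(v[1],v[0]); print(tag,n,"n",k.sum(),"cover by arm neck",round(np.pi-.132-(a%(2*np.pi)),3))
for t in sys.argv[1:]:
    for n in("top","scene"): disc(t,n)
E
python3 meas.py a1 a2 a3
```

```text
a1 top n 111 cover by arm neck 0.947
a1 scene n 164 cover by arm neck 1.017
a2 top n 112 cover by arm neck 0.675
a2 scene n 162 cover by arm neck 0.73
a3 top n 114 cover by arm neck 0.183
a3 scene n 160 cover by arm neck 0.224
```

The arm-neck angles (0.70, then 0.20) match the planned finger values, so I'll close the rest of the way slowly.

Emit:
arm_command --increments '[[[-0.02,0.22,0.05],-0.5],[[-0.04,0.44,0.05],-1.0],[[-0.04,0.64,0.05],-1.4],[[-0.03,0.77,0.05],-1.7],[[-0.03,0.86,0.05],-1.9]]'

```text
time: 4.4
ee_pos: [0.4852, 0.1223, 0.1814]
tcp_rot: [-179.9, -0.0, -7.7]
wrist_force: [0.6, 0.3, 0.4]
opening: 0.0003
```

```bash
python3 look.py a4; python3 meas.py a4; python3 -c "
from plan import *
show([cov(0,.015,.181),cov(0,.03,.25)])"
```

```text
(570, 870, 3) 0.9195402298850575
a4 top n 112 cover by arm neck -0.01
a4 scene n 159 cover by arm neck 0.026
now [0.4851 0.1222 0.1814] rot [-179.9   -0.    -7.7] q [ 1.410e+01 -2.700e+00 -4.500e+00  8.820e+01  1.000e-01  1.118e+02] F [-0.53  0.22  0.3 ] t 4.5 open -6.405462461331926e-05
[[np.float64(-0.01), np.float64(-0.59), np.float64(0.01)], np.float64(-0.02)] -> [ 0.487  0.137  0.181 -7.563]
[[np.float64(-0.01), np.float64(-1.19), np.float64(-2.75)], np.float64(-0.02)] -> [ 0.489  0.152  0.25  -7.563]
```

View pics/a4.png

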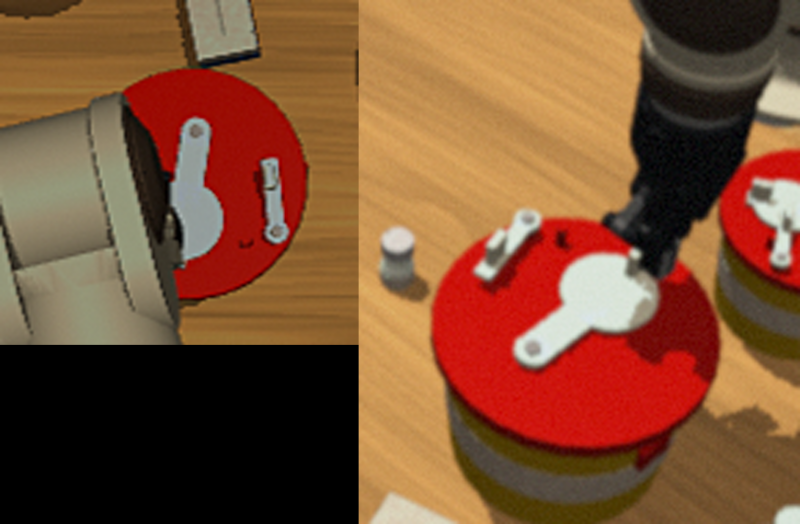

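The cover is at about 0.01 rad and the disc hides the opening. The finger backs off and rises, then goes to the latch.

Emit:
arm_command --increments '[[[0,-0.5,0],0],[[0,-1.0,0],0],[[0,-1.0,-1.2],0],[[0,-1.0,-2.4],0],[[0,-1.0,-2.4],0]]'

```text
time: 5.0
ee_pos: [0.4896, 0.1485, 0.2452]
tcp_rot: [-179.8, -0.3, -7.7]
wrist_force: [-1.2, -0.2, 0.7]
opening: -0.0001
```

```bash
python3 -c "
from plan import *
show([lat(1.31,.02,.24),lat(1.31,.02,.185)])"
```

```text
now [0.4896 0.1485 0.2452] rot [-179.8   -0.3   -7.7] q [ 1.680e+01 -6.000e-01  4.600e+00  9.490e+01  1.000e-01  1.145e+02] F [-1.21 -0.21  0.74] t 5.0 open -5.007941595622919e-05
[[np.float64(3.34), np.float64(5.94), np.float64(0.21)], np.float64(-2.51)] -> [ 0.553 -0.01   0.24   7.379]
[[np.float64(3.34), np.float64(5.94), np.float64(2.41)], np.float64(-2.51)] -> [ 0.553 -0.01   0.185  7.379]
```

Emit:
arm_command --increments '[[[0.8,1.4,0],-0.6],[[1.6,2.8,0],-1.3],[[2.4,4.3,0],-1.9],[[3.2,5.7,0],-2.5],[[3.3,6.1,0],-2.5]]'

```text
time: 5.5
ee_pos: [0.5523, -0.0157, 0.2438]
tcp_rot: [-179.9, -0.3, 7.3]
wrist_force: [-1.1, 0.3, 0.1]
opening: 0.0005
```

```bash
python3 look.py b1; python3 meas.py b1; python3 -c "
from plan import *
show([lat(1.31,.02,.24),lat(1.31,.02,.185)])"
```

```text
(570, 870, 3) 0.9195402298850575
b1 top n 371 cover by arm neck -1.953
b1 scene n 147 cover by arm neck 0.027
now [ 0.5513 -0.0142  0.2442] rot [-179.8   -0.3    7.2] q [-1.6  5.  10.3 95.   0.2 81.3] F [ 0.36 -0.54 -0.88] t 5.6 open 0.0001002888647970013
[[np.float64(0.07), np.float64(-0.17), np.float64(0.17)], np.float64(-0.04)] -> [ 0.553 -0.01   0.24   7.379]
[[np.float64(0.07), np.float64(-0.17), np.float64(2.37)], np.float64(-0.04)] -> [ 0.553 -0.01   0.185  7.379]
```

View pics/b1.png

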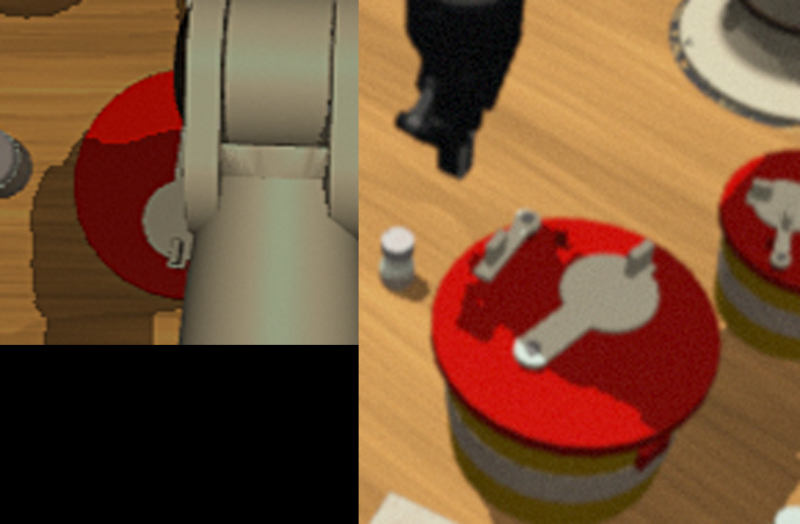

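The cover still covers the opening (disc at about (610,292)). The fingers are behind the latch tab and high above it, so I'll descend.

Emit:
arm_command --increments '[[[0,0,0.8],0],[[0,0,1.6],0],[[0,0,2.4],0],[[0,0,2.4],0],[[0,0,2.4],0]]'

```text
time: 6.1
ee_pos: [0.5513, -0.0127, 0.1845]
tcp_rot: [-179.8, -0.3, 7.2]
wrist_force: [-0.4, 0.3, 1.1]
opening: 0.0003
```

```bash
python3 -c "
from plan import *
show([lat(1.31,.01,.185)]+[lat(v,0.0,.185) for v in (1.3,1.1,.9,.7)])"
```

```text
now [ 0.5513 -0.0127  0.1845] rot [-179.8   -0.3    7.2] q [-1.4  4.1  2.8 88.4  0.2 81.4] F [-0.39  0.31  1.09] t 6.1 open 0.000290348323414467
[[np.float64(0.06), np.float64(-0.51), np.float64(-0.02)], np.float64(-0.03)] -> [0.551 0.    0.185 7.379]
[[np.float64(0.07), np.float64(-0.93), np.float64(-0.02)], np.float64(-0.12)] -> [0.55  0.011 0.185 7.952]
[[np.float64(0.14), np.float64(-1.32), np.float64(-0.02)], np.float64(-2.03)] -> [ 0.551  0.02   0.185 19.412]
[[np.float64(0.14), np.float64(-1.71), np.float64(-0.02)], np.float64(-3.94)] -> [5.4900e-01 3.0000e-02 1.8500e-01 3.0871e+01]
[[np.float64(0.06), np.float64(-2.1), np.float64(-0.02)], np.float64(-5.85)] -> [5.460e-01 4.000e-02 1.850e-01 4.233e+01]
```

Emit:
arm_command --increments '[[[0.05,-0.5,0],0],[[0.07,-0.93,0],-0.2],[[0.1,-1.15,0],-1.3],[[0.14,-1.4,0],-2.4],[[0.14,-1.6,0],-3.4]]'

```text
time: 6.6
ee_pos: [0.5501, 0.0286, 0.1857]
tcp_rot: [-180.0, -0.4, 28.0]
wrist_force: [0.6, -1.7, 0.7]
opening: 0.0003
```

```bash
python3 look.py b2; python3 meas.py b2; python3 -c "
from plan import *
show([lat(v,0.0,.185) for v in (.83,.7,.57,.44,.31)])"
```

```text
(570, 870, 3) 0.9195402298850575
b2 top n 852 cover by arm neck 2.552
b2 scene n 145 cover by arm neck 0.028
now [0.5499 0.0288 0.1855] rot [-180.    -0.4   27.8] q [ 2.9  3.9  2.7 88.4  0.2 65.1] F [ 0.49 -0.35  0.56] t 6.7 open 3.647067267436677e-05
[[np.float64(0.04), np.float64(-0.2), np.float64(0.02)], np.float64(-1.18)] -> [5.4900e-01 3.4000e-02 1.8500e-01 3.4881e+01]
[[np.float64(0.07), np.float64(-0.45), np.float64(0.02)], np.float64(-2.42)] -> [5.460e-01 4.000e-02 1.850e-01 4.233e+01]
[[np.float64(0.07), np.float64(-0.71), np.float64(0.02)], np.float64(-3.66)] -> [5.4300e-01 4.5000e-02 1.8500e-01 4.9778e+01]
[[np.float64(0.03), np.float64(-0.96), np.float64(0.02)], np.float64(-4.9)] -> [5.3900e-01 5.0000e-02 1.8500e-01 5.7227e+01]
[[np.float64(-0.04), np.float64(-1.21), np.float64(0.02)], np.float64(-6.14)] -> [5.3500e-01 5.5000e-02 1.8500e-01 6.4675e+01]
```

View pics/b2.png

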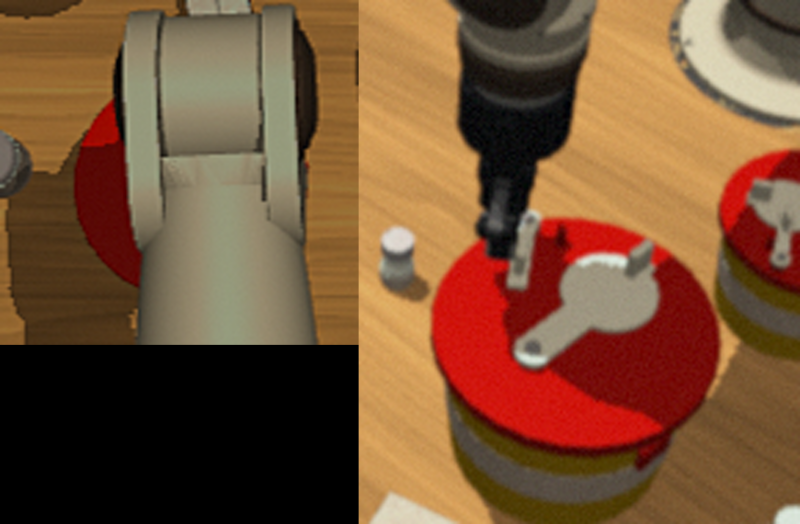

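The latch is turning (its bar now points toward (517,285)), and neither the bin nor the cover has moved. I'll continue.

Emit:
arm_command --increments '[[[0.04,-0.2,0],-1.2],[[0.07,-0.45,0],-2.4],[[0.07,-0.71,0],-3.6],[[0.03,-0.96,0],-4.9],[[-0.04,-1.21,0],-6.1]]'

```text
time: 7.2
ee_pos: [0.5351, 0.0555, 0.1861]
tcp_rot: [179.7, -0.3, 64.6]
wrist_force: [0.5, -2.1, 0.1]
opening: -0.0
```

```bash
python3 look.py b3; python3 meas.py b3; python3 -c "
from plan import *
show([lat(v,0.0,.185) for v in (.2,.1,.03,-.03,-.06)])"
```

```text
(570, 870, 3) 0.9195402298850575
b3 top n 816 cover by arm neck -3.142
b3 scene n 145 cover by arm neck 0.026
now [0.5348 0.0558 0.1862] rot [179.8  -0.4  64.4] q [ 5.9  2.1  0.8 88.4  0.2 31.4] F [1.14 0.95 0.8 ] t 7.3 open 0.00011065012927085888
[[np.float64(0.03), np.float64(-0.19), np.float64(0.05)], np.float64(-1.09)] -> [5.3100e-01 5.9000e-02 1.8500e-01 7.0978e+01]
[[np.float64(0.06), np.float64(-0.38), np.float64(0.05)], np.float64(-2.05)] -> [5.2700e-01 6.1000e-02 1.8500e-01 7.6707e+01]
[[np.float64(0.07), np.float64(-0.52), np.float64(0.05)], np.float64(-2.72)] -> [5.2400e-01 6.3000e-02 1.8500e-01 8.0718e+01]
[[np.float64(0.07), np.float64(-0.64), np.float64(0.05)], np.float64(-3.29)] -> [5.2100e-01 6.4000e-02 1.8500e-01 8.4156e+01]
[[np.float64(0.06), np.float64(-0.7), np.float64(0.05)], np.float64(-3.58)] -> [5.2000e-01 6.5000e-02 1.8500e-01 8.5875e+01]
```

View pics/b3.png

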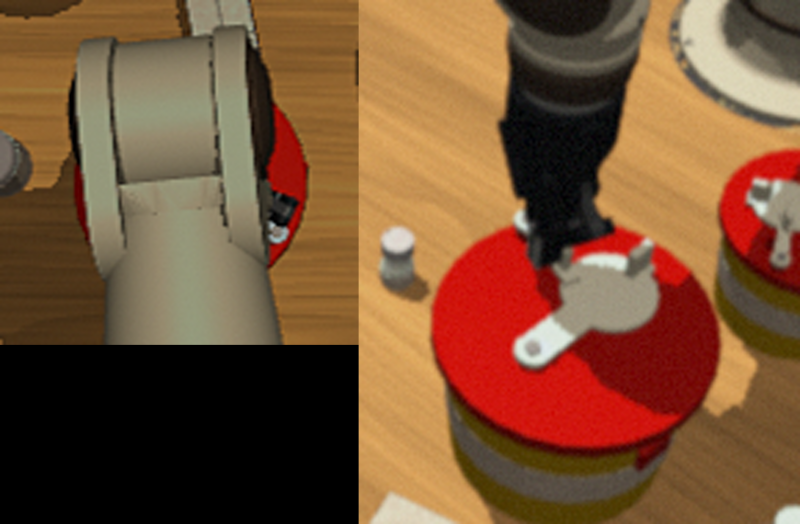

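Emit:
arm_command --increments '[[[0.03,-0.2,0.03],-1.1],[[0.06,-0.38,0.03],-2.0],[[0.07,-0.48,0.03],-2.5],[[0.07,-0.56,0.03],-2.9],[[0.07,-0.64,0.03],-3.2]]'

```text
time: 7.8
ee_pos: [0.5219, 0.0641, 0.1858]
tcp_rot: [179.6, -0.2, 83.4]
wrist_force: [4.2, -3.5, 0.7]
opening: -0.0002
```

```bash
python3 look.py b4; python3 meas.py b4; python3 -c "
from plan import *
show([lat(v,0.0,.185) for v in (-.03,-.08)]+[lat(0,.015,.185)])"
```

```text
(570, 870, 3) 0.9195402298850575
b4 top n 642 cover by arm neck 1.276
b4 scene n 148 cover by arm neck 0.003
now [0.5215 0.0642 0.1858] rot [179.6  -0.3  83.5] q [ 6.9  0.4 -1.  88.2  0.2 13.5] F [ 3.37 -3.06  1.4 ] t 7.9 open -0.00031428205856140446
[[np.float64(-0.0), np.float64(-0.02), np.float64(0.03)], np.float64(-0.12)] -> [5.2100e-01 6.4000e-02 1.8500e-01 8.4156e+01]
[[np.float64(0.03), np.float64(-0.11), np.float64(0.03)], np.float64(-0.59)] -> [5.1900e-01 6.5000e-02 1.8500e-01 8.7021e+01]
[[np.float64(-0.03), np.float64(0.64), np.float64(0.03)], np.float64(0.17)] -> [5.3700e-01 6.2000e-02 1.8500e-01 8.2437e+01]
```

View pics/b4.png

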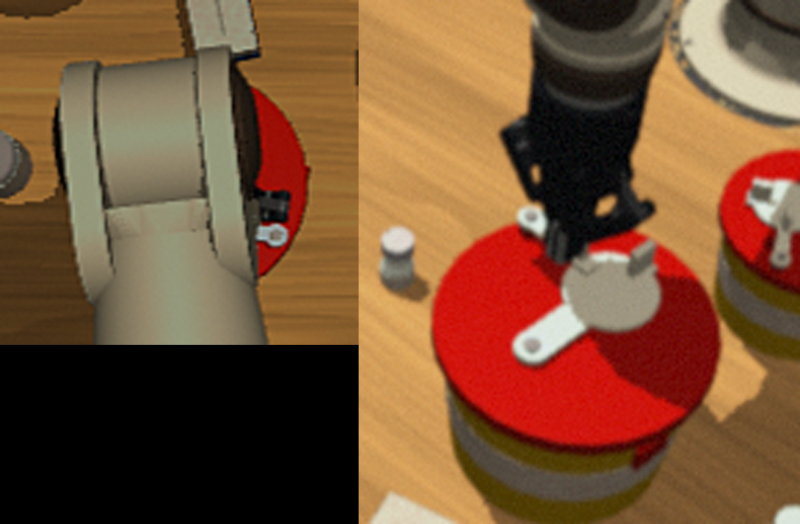

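There is about 4 N of contact force with the finger at the planned stop position. I'll back off, rise and inspect.

Emit:
arm_command --increments '[[[0,0.4,0],0],[[0,1.0,0],0],[[0,1.0,-1.2],0],[[0,1.0,-2.4],0],[[-0.3,1.5,-3.2],0]]'

```text
time: 8.4
ee_pos: [0.5574, 0.0528, 0.2681]
tcp_rot: [179.6, -0.3, 83.4]
wrist_force: [-0.5, -0.8, -0.4]
opening: -0.0
```

Emit:
arm_command --increments '[[[-2.0,0,-0.5],0],[[-4.0,0,-0.5],0],[[-6.0,0,-0.5],0],[[-8.0,0,-0.5],0],[[-9.0,0,-0.5],0]]'

```text
time: 8.9
ee_pos: [0.531, -0.174, 0.279]
tcp_rot: [179.6, -0.3, 83.1]
wrist_force: [-0.4, 0.0, 0.5]
opening: 0.0001
```

```bash
python3 look.py b5; python3 meas.py b5; python3 -c "
from plan import *
show([lat(0,0.015,.185)])"
```

```text
(570, 870, 3) 0.9195402298850575
b5 top n 111 cover by arm neck -0.028
b5 scene n 154 cover by arm neck 0.012
now [ 0.5311 -0.174   0.2787] rot [179.6  -0.3  83. ] q [-18.3   6.9  16.3  99.1   0.4 -11.4] F [ 0.16 -0.65  0.09] t 9.0 open -2.0228292323204637e-05
[[np.float64(9.39), np.float64(-0.89), np.float64(3.75)], np.float64(0.1)] -> [5.3700e-01 6.2000e-02 1.8500e-01 8.2437e+01]
```

View pics/b5.png

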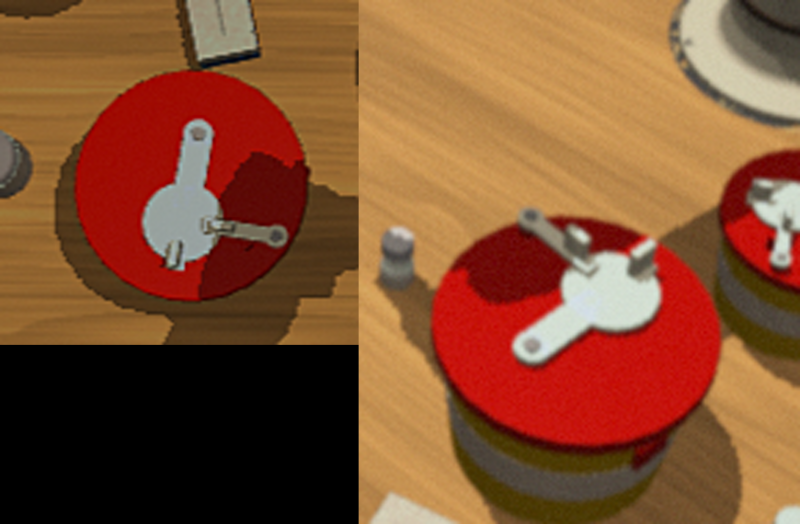

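The latch lies over the cover's edge and the opening is hidden. I'll measure the joint angles and how far the bin moved.

Run:
```python
from h import *
T=dict(np.load("top_b5.npz"));T0=dict(np.load("top0.npz"))
f=T["frame"][:,:,::-1][225:310,205:290]; cv2.imwrite("pics/b5crop.png",cv2.resize(f,None,fx=7,fy=7,interpolation=cv2.INTER_CUBIC))
def circ(c):
    hsv=cv2.cvtColor(c["frame"],cv2.COLOR_RGB2HSV)
    m=(((hsv[...,0]<8)|(hsv[...,0]>172))&(hsv[...,1]>180)&(hsv[...,2]>50)).astype(np.uint8)
    m[:200]=0;m[310:]=0;m[:,:180]=0;m[:,300:]=0
    cs,_=cv2.findContours(m,cv2.RETR_EXTERNAL,cv2.CHAIN_APPROX_NONE); k=max(cs,key=cv2.contourArea)
    h=cv2.convexHull(k)[:,0]; P=cast(c,h,.15)[:,:2]
    A=np.c_[2*P,np.ones(len(P))]; s=np.linalg.lstsq(A,(P**2).sum(1),rcond=None)[0]; return s[:2],np.sqrt(s[2]+s[:2]@s[:2])
a,b=circ(T0),circ(T); print(a,b,"moved mm",(b[0]-a[0])*1e3)
```

```text
(array([0.54778645, 0.09966936]), np.float64(0.10411978959822599)) (array([0.54633546, 0.09897036]), np.float64(0.10409767544720029)) moved mm [-1.45099171 -0.69899726]
```

View pics/b5crop.png

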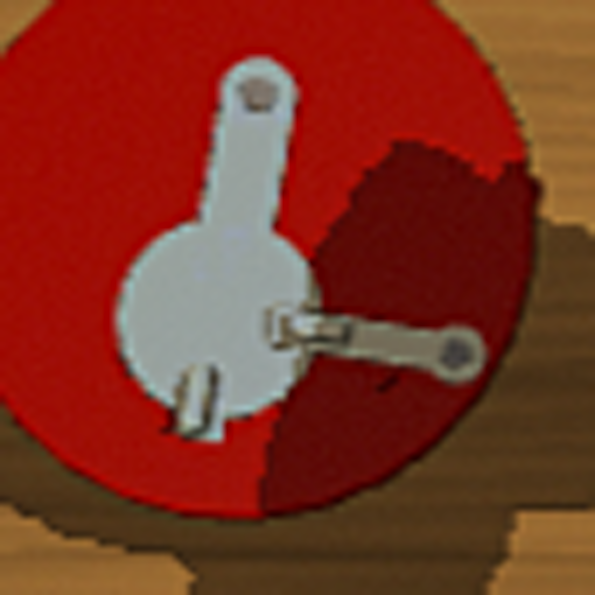

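Run:
```python
from h import *
T=dict(np.load("top_b5.npz")); f=lambda x,y:[(x+.5)/7-.5+205,(y+.5)/7-.5+225]
g=lambda x,y,z:cast(T,f(x,y),z)[0,:2]
ang=lambda v:np.arctan2(v[1],v[0])
cp=g(258,93,.161);dc=g(217,320,.159);lp=g(458,352,.168);le=g(270,325,.166);ln=g(385,341,.166)
v=lp-cp; print("dist piv",np.hypot(*v),"exp",np.hypot(80,85)); yaw=ang(v)-ang((-80,-85)); yaw=(yaw+np.pi)%(2*np.pi)-np.pi
print("yaw",yaw,"disc r",np.hypot(*(dc-cp)))
w=lambda a:(a+np.pi)%(2*np.pi)-np.pi
print("cover",w(np.pi+yaw-ang(dc-cp)),"latch len",np.hypot(*(le-lp)),"latch by end",w(np.pi/2+yaw-ang(le-lp)),"by mid",w(np.pi/2+yaw-ang(ln-lp)))
```

```text
dist piv 0.11682867509263788 exp 116.72617529928752
yaw -0.151100292342349 disc r 0.0812067410305179
cover 0.009753874819093955 latch len 0.06636980179666113 latch by end -0.008700170103629112 by mid 0.0020092546646224285
```

Run:
```python
from h import *
from workcell import job_done,camera
T0=dict(np.load("top0.npz"));T=camera("top")
g0,g=[cv2.cvtColor(c["frame"],cv2.COLOR_RGB2GRAY).astype(np.float32) for c in(T0,T)]
for n,(u,v,w,h) in dict(gel=(146,230,38,38),carton=(230,172,38,46),vial=(302,264,30,26),tray=(408,215,86,66)).items():
    print(n,"shift px,resp",cv2.phaseCorrelate(g0[v:v+h,u:u+w],g[v:v+h,u:u+w]))
cv2.imwrite("pics/end.png",T["frame"][:,:,::-1]);
```

```text
gel shift px,resp ((-0.005488676067773923, 0.009194903165205659), 0.9916095028817654)
carton shift px,resp ((0.021989231982779245, -0.04330671975750988), 0.9667652097841104)
vial shift px,resp ((0.39782301878729776, -0.18750776509197564), 0.4826008102040232)
tray shift px,resp ((-0.013193360105304919, -0.008949113763250693), 0.8567920562661724)
```

View pics/end.png

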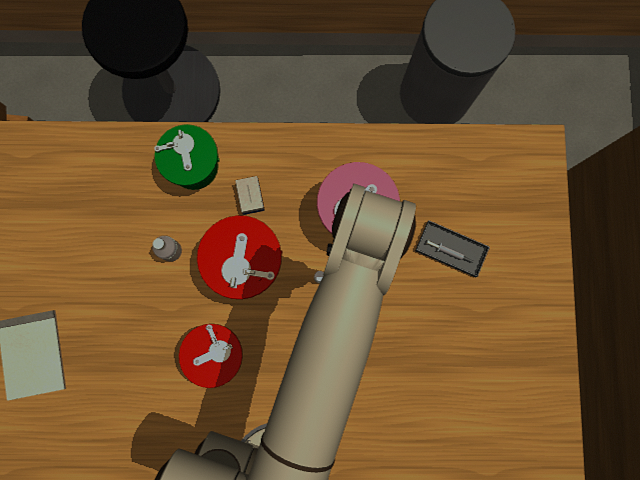

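```bash
python3 -c "
from workcell import *
print(get_obs()['wrist_force']); print(job_done())"
```

```text
[-0.48289158  1.27121279 -0.07708136]
the job is handed in; nothing more can be done
None
```

The large red bin is closed and the job is handed in; `job_done()` gives no verdict. With the gripper shut, I pushed the cover tab round to centre the disc over the opening. Then I pushed the latch tab round to its stop, where contact was about 5 N, and drew the arm clear.

Last checks before handing in, at about 9 s of the 45 s:

| Item | Measured | Limit |
|---|---|---|
| Cover | about 0.01 rad, opening fully hidden | 0.16 rad |
| Latch | about 0.00 rad (-0.009 at its end, +0.002 at mid-bar) | 0.12 rad |
| Bin movement | about 1.6 mm, and perhaps turned by about 0.02 rad, which is within the measuring noise | 30 mm |
| Bottle, carton, tray | under 0.05 px shift, so unmoved | 20 mm |
| Vial | unmoved to within about 0.4 px (about 1 mm) | 20 mm |

- **Vial:** this check is weaker because the arm partly hid it in the final top view. Its place looked unchanged in the scene-camera views, and the finger never went down near it.
- **Camera disagreement:** the top and scene views differ by about 0.04 rad on the cover angle (-0.03 and +0.01 by the arm neck), well inside the tolerance.

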